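# Open the child-resistant cap of a solvent tin

## Task

Open the rectangular, flat-sided solvent tin: push its child-resistant cap firmly down, keep it down while turning it anticlockwise (seen from above) as far as it goes, about a fifth of a turn, then let go so that the cap springs back up unlocked. Leave the cap of the round tin shut.

Things in the scene. Friction and masses are not known exactly. Their poses are not given: they have to be found in the camera images.
- cap_grip (a point): White cap of the rectangular tin (66 x 112 mm, top 153 mm up, fixed to the bench): ribbed disc 64 mm across, 20 mm tall; across its flat top a pinch bar 54 mm long, 14 wide, 24 tall. Point: on the turning axis at the disc's top, foot of the bar, 186 mm above the bench at rest; moves with the cap. x along the bar, y across it (pinch along y), z up. Fingertips may push on the disc beside the bar.
- cap_press (a joint): Push-down of the rectangular tin's cap, m: 0 at rest (up), 0.009 fully down. Spring: about 4 N at rest, 13 N at 5 mm, 20 N fully down. Only when pushed 5 mm or more does it turn beyond its slight play (about 0.15 rad); the lock stands hard twisting.
- cap_turn (a joint): Turn of the rectangular tin's cap, rad: 0 shut, growing anticlockwise seen from above; end stop at 1.3. Keep it down until at least 1.05: then it springs up when let go and is open; let go sooner, it stays caught down. Friction about 0.12 N m once pushed down.
- round_turn (a joint): Turn of the identical cap on the round tin (95 mm across, cap central, disc top 148 mm above the bench), fixed to the bench on the other side, left or right: 0 shut. Leave it shut.
Things that resemble listed ones, but are neither listed nor needed, are in the scene too. What is shaped like the part that bears cap_grip but yellow is not meant.

How it is judged:
By the outcome, as a careful person would: the job done as asked, in the order asked, and still so for the second after the job is handed in, with the robot touching nothing.
It also fails if it takes over 35 s, if anything falls off the work surface, if the arm or the gripper's body presses on something with over 40 N, if the wrist force passes 120 N, or if a joint passes its speed limit or range.

## Robot

A 7-joint arm with a two-finger parallel gripper is mounted at the origin on the work surface. World frame = base frame: x ahead of the robot, y to its left, z up, the work surface at z = 0. Lengths are in m, angles in rad, forces in N, time in s.
With the tool pointing down it reaches from about 0.4 to 0.85 m from the base axis. Payload 10.4 kg.
Tool frame: the origin (TCP) lies midway between the tips of the shut fingers; the grasp point (between the pads) lies 19 mm behind it; z points along the fingers, y is the direction in which the jaws open and shut (so a half turn about z gives the same grasp; the last joint's range is limited). The gripper opens to 87 mm and grips with 3 to 60 N. Pads are 19 mm wide; open, the fingers measure 117 mm over their backs; the gripper's body (75 mm by 190 mm) begins 51 mm behind the grasp point.
Start: joints at [-1.155, 0.332, -0.065, 1.46, 0.022, 1.35, -0.088], TCP at [0.266, 0.566, 0.223] pointing down, gripper open.
Joint ranges: [-2.6, 2.6], [-0.5, 2.12], [-1.47, 1.34], [0.16, 2.42], [-1.27, 4.41], [0.06, 2.06], [-2.6, 2.6]. Speed limits (rad/s): [2.22, 2.22, 2.79, 2.79, 3.14, 3.14, 3.14].

## Interface

Orientations are given as a unit quaternion [x, y, z, w].
In Python, from bench import r gives the robot as it stands.
- The arm moves only by the tool step_arm, never from a script. Its argument "increments" is a list of rows, each a list of 2 entries, a list of its own where there are three numbers: the shift along the tool's x, y, z in m, then the turn, a rotation vector about the tool's x, y, z in rad. A call has 1 to 5 rows; each row is the pose to reach, as a shift and turn from the pose measured when the call began, along the tool's axes at that moment; what a row does not reach only later rows make up. A row lasts 1/10 s, in which the tool goes at most 50 mm and 8.59 degrees, less where a joint would pass 70% of its speed; a pose out of reach is approached as far as the arm can. A call with a gripper value outside its range is refused whole. "hand" is the closure, from -1 (fully open) to 1 (shut), so that 0 is half open, set as the call begins (left out, the last holds). The fingers move at their own pace and stop on an object; "grip_force" is the grip in N (left out, the last holds). Time passes only in rows, so rows that repeat a pose let the fingers close. It gives the time, the measured TCP pose, the force and the opening at its end, in the units of the state.
- r.read_state(): the state, without advancing time (a new reading comes with each control period).
- r.camera(name): name is "scene" or "top" or "wrist"; returns a dict with "pixels" (400x640x3 uint8, blue, green, red), "camera_matrix" (3x3 intrinsics, pixels), "k1" (the pictures are not rectified: a ray, as slopes to the right and down, at radius r is drawn at 1 + k1 r^2 times it, then the intrinsics apply), "extrinsics" (4x4, takes a point from camera to world coordinates). Camera axes: x right, y up, looking along -z (the intrinsics and any distortion apply to the point x, -y, -z); pixel columns grow to the right and rows downward; lengths in m; the calibration is good to about 2 mm. A picture is of the moment at which its call begins. There is no depth.
- r.close_job(): hands the job in, once; it reports no verdict.
The state is a dict: "time": time; "joint_positions": joint angles; "joint_vel": joint speeds; "joint_torque": joint torques, N m; "ee_pos": TCP position; "eef_rot": TCP orientation; "ft_force": force on the tool from outside, world axes, zero at the start; "torque": the same for the moment, N m; "width": finger opening in m.
Only numpy, scipy, OpenCV 4.12 (cv2) and the standard library are available. Lean on these libraries where they do the work, as an engineer would, in place of code of your own. Each camera call takes 0.05 s, during which the arm holds its last target.

## Working session

There is one attempt and no reset: what is moved stays moved. The work goes in short steps, Python scripts to look and compute and a tool call to move; the robot and the scene stay as the last step left them, time stands still between calls to the robot, and variables do not carry over. Pictures are saved under pics/ and viewed, and the job is handed in when it is done.

Besides the shell and the picture viewer there is one more tool, called after "Emit:" as name(argument=value, ...), one argument or row to a line, values as JSON. step_arm: Moves the arm, as the interface text tells. Its arguments: {"type":"object","properties":{"increments":{"type":"array"},"hand":{"type":"number"},"grip_force":{"type":"number"}},"required":["increments"]}

```bash
mkdir -p pics; cat > h.py <<'E'
import numpy as np, cv2
from bench import r
def ray(c,u,v):
    K=np.array(c["camera_matrix"]);k=c["k1"];T=np.array(c["extrinsics"])
    p=cv2.undistortPoints(np.array([[[u,v]]],float),K,np.array([k,0,0,0,0.]))[0,0]
    d=T[:3,:3]@np.array([p[0],-p[1],-1]);return T[:3,3],d
def onz(c,u,v,z):
    o,d=ray(c,u,v);return o+d*(z-o[2])/d[2]
def proj(c,P):
    K=np.array(c["camera_matrix"]);T=np.array(c["extrinsics"])
    q=T[:3,:3].T@(np.array(P)-T[:3,3]);s=np.array([q[0],-q[1]])/-q[2]
    s=s*(1+c["k1"]*(s@s));return K[0,0]*s[0]+K[0,2],K[1,1]*s[1]+K[1,2]
E
python3 - <<'E'
from h import *
import pickle
for n in("scene","top","wrist"):
    c=r.camera(n);cv2.imwrite(f"pics/{n}0.png",np.array(c["pixels"]));pickle.dump(c,open(n+"0.pkl","wb"))
    print(n,c["k1"],np.round(c["extrinsics"],3).tolist())
s=r.read_state();print({k:np.round(v,3) for k,v in s.items()})
E
```

```text
scene -0.10357535061771177 [[0.773, -0.478, 0.417, 0.831], [0.634, 0.576, -0.516, -0.512], [0.007, 0.664, 0.748, 0.862], [0.0, 0.0, 0.0, 1.0]]
top 0.030633647654141637 [[0.007, 0.995, -0.097, 0.31], [-0.999, 0.01, 0.031, 0.003], [0.032, 0.097, 0.995, 1.13], [0.0, 0.0, 0.0, 1.0]]
wrist 0.00745584414253069 [[0.425, -0.871, -0.246, 0.198], [0.905, 0.409, 0.116, 0.598], [-0.001, -0.272, 0.962, 0.382], [0.0, 0.0, 0.0, 1.0]]
{'time': np.float64(0.15), 'joint_positions': array([-1.155,  0.333, -0.065,  1.461,  0.022,  1.35 , -0.088]), 'joint_vel': array([-0.001, -0.   , -0.   , -0.003,  0.   ,  0.001,  0.001]), 'joint_torque': array([ 1.0000e-03, -6.2363e+01,  2.5000e-02, -3.9015e+01, -6.1000e-02,
        3.7000e-02,  0.0000e+00]), 'ee_pos': array([0.265, 0.566, 0.222]), 'eef_rot': array([ 0.218,  0.976, -0.   , -0.   ]), 'ft_force': array([ 0.354, -0.585,  0.112]), 'torque': array([-0.072,  0.049, -0.005]), 'width': np.float64(0.087)}
```

View pics/scene0.png

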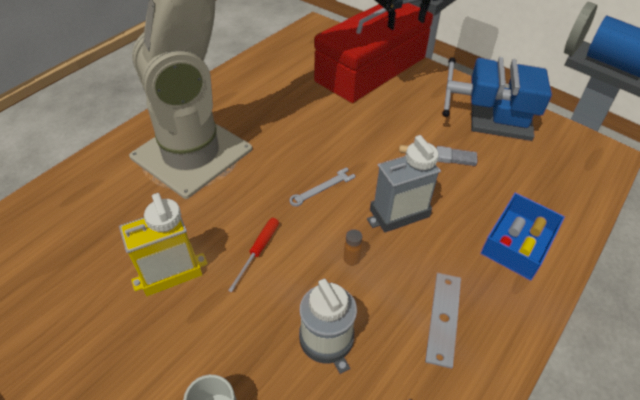

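View pics/top0.png

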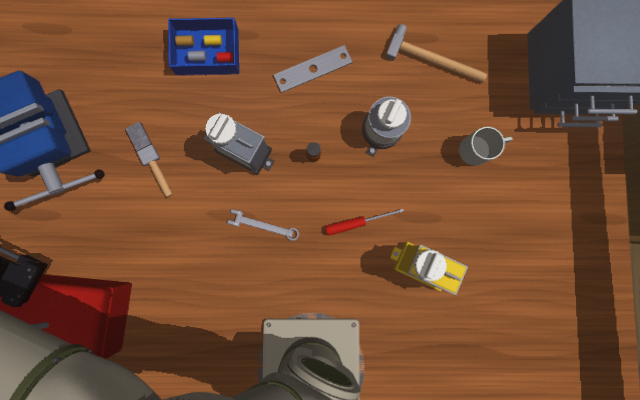

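View pics/wrist0.png

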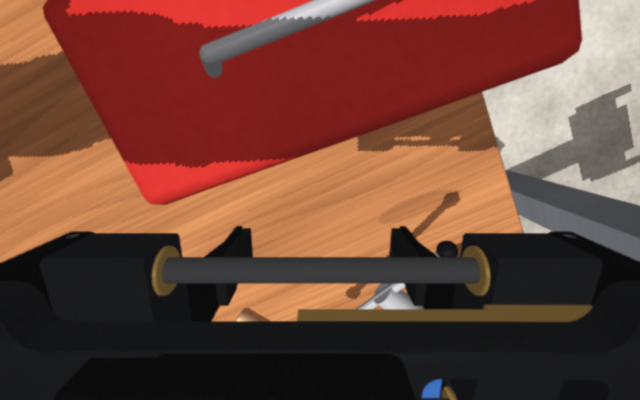

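Candidates: the grey rectangular tin's cap (scene 422,153; top 221,128), the round tin's cap (scene 328,300; top 392,112) and the yellow tin's cap (scene 163,214; top 431,265). By the description, the grey rectangular tin is the one I want. I'll check it in a close crop.

```bash
python3 - <<'E'
from h import *
import pickle
S=pickle.load(open("scene0.pkl","rb"));T=pickle.load(open("top0.pkl","rb"))
a=cv2.resize(np.array(S["pixels"])[125:235,360:480],None,fx=3.2,fy=3.2,interpolation=2)
b=cv2.resize(np.array(T["pixels"])[95:185,190:285],None,fx=4,fy=4,interpolation=2)
o=np.zeros((360,a.shape[1]+b.shape[1],3),np.uint8);o[:a.shape[0],:a.shape[1]]=a[:360];o[:b.shape[0],a.shape[1]:]=b[:360]
cv2.imwrite("pics/crop.png",o)
for n,c,box in(("scene",S,(130,180,395,450)),("top",T,(105,155,195,250))):
    im=np.array(c["pixels"]);hsv=cv2.cvtColor(im,cv2.COLOR_BGR2HSV)
    m=((hsv[...,2]>165)&(hsv[...,1]<45)).astype(np.uint8);k=np.zeros_like(m);y0,y1,x0,x1=box;k[y0:y1,x0:x1]=m[y0:y1,x0:x1]
    q,lab,st,ce=cv2.connectedComponentsWithStats(k);i=1+np.argmax(st[1:,4]);print(n,st[i],ce[i])
    cv2.imwrite(f"pics/m_{n}.png",255*cv2.resize((lab==i)[y0:y1,x0:x1].astype(np.uint8),None,fx=5,fy=5))
E
```

```text
scene [407 136  31  29 467] [421.6359743  151.67237687]
top [205 113  31  30 568] [220.94366197 127.4806338 ]
```

View pics/crop.png

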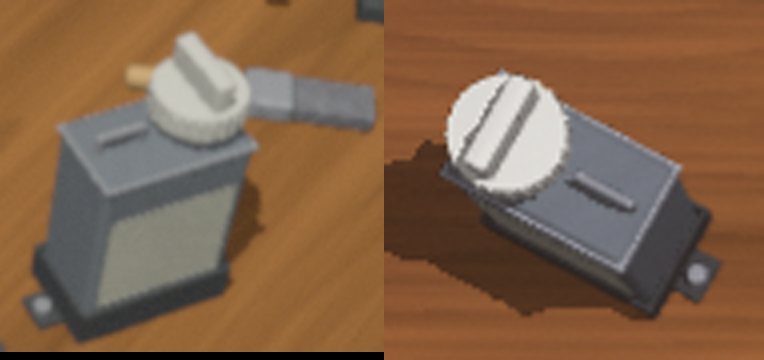

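View pics/m_top.png

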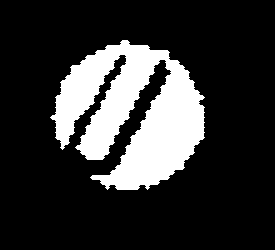

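The crop confirms it: a grey flat-sided tin with a white cap at its far end, and the bar running from about (224,115) to (213,137) in the top view. Next I'll measure its position.

```bash
python3 - <<'E'
from h import *
import pickle
S=pickle.load(open("scene0.pkl","rb"));T=pickle.load(open("top0.pkl","rb"))
im=np.array(T["pixels"]);hsv=cv2.cvtColor(im,cv2.COLOR_BGR2HSV)
m=((hsv[...,2]>165)&(hsv[...,1]<45)).astype(np.uint8);k=np.zeros_like(m);k[110:147,200:240]=m[110:147,200:240]
pts=np.argwhere(k)[:,::-1].astype(np.float32);(cx,cy),rad=cv2.minEnclosingCircle(pts);print(cx,cy,rad,onz(T,cx,cy,.186),np.linalg.norm(onz(T,cx+rad,cy,.186)-onz(T,cx,cy,.186)))
a=onz(T,224.5,115.5,.21);b=onz(T,212.8,136.7,.21);print(a,b,(a+b)/2,np.linalg.norm(a-b),np.degrees(np.arctan2(*(a-b)[[1,0]])))
# scene bar ends
px=lambda x,y:(360+x/3.2,125+y/3.2)
a2=onz(S,*px(187,38),.21);b2=onz(S,*px(225,98),.21);print(a2,b2,(a2+b2)/2,np.degrees(np.arctan2(*(a2-b2)[[1,0]])))
for z in(.186,):
  print(proj(S,[*((a+b)/2)[:2],z]))
E
```

```text
220.5985870361328 127.06539154052734 15.626665115356445 [0.54177046 0.19542564 0.186     ] 0.03281206811168593
[0.56035856 0.18320688 0.21      ] [0.51541218 0.20586273 0.21      ] [0.53788537 0.19453481 0.21      ] 0.050333532652889854 -26.75102334519676
[0.5228153  0.20300204 0.21      ] [0.57002045 0.16997704 0.21      ] [0.54641787 0.18648954 0.21      ] 145.02314433333586
(np.float64(420.7093155510447), np.float64(150.91086433575234))
```

Emit:
step_arm(
  increments=[
    [[-0.035,-0.02,-0.03],[0,0,0]],
    [[-0.075,-0.04,-0.05],[0,0,0]],
    [[-0.12,-0.06,-0.07],[0,0,0]],
    [[-0.16,-0.08,-0.09],[0,0,0]],
    [[-0.2,-0.1,-0.1],[0,0,0]],
  ],
  hand=-1,
)

```text
time: 0.65
ee_pos: [0.4051, 0.3888, 0.3238]
eef_rot: [0.218, 0.976, 0.0, 0.0]
ft_force: [0.8, 0.6, -0.1]
width: 0.0869
```

Emit:
step_arm(
  increments=[
    [[-0.04,-0.02,0],[0,0,0]],
    [[-0.085,-0.04,0],[0,0,0]],
    [[-0.13,-0.06,0],[0,0,0]],
    [[-0.17,-0.08,0],[0,0,0]],
    [[-0.21,-0.1,0],[0,0,0]],
  ],
)

```text
time: 1.15
ee_pos: [0.5536, 0.2073, 0.3237]
eef_rot: [0.218, 0.976, 0.0, 0.0]
ft_force: [1.0, 1.3, 0.3]
width: 0.0869
```

Emit:
step_arm(
  increments=[
    [[-0.03,-0.01,0],[0,0,0]],
    [[-0.064,-0.018,0],[0,0,0]],
    [[-0.064,-0.018,0],[0,0,0]],
    [[-0.064,-0.018,0],[0,0,0]],
  ],
)

```text
time: 1.55
ee_pos: [0.604, 0.1634, 0.323]
eef_rot: [0.218, 0.976, -0.0, -0.0]
ft_force: [-0.5, 1.2, -1.2]
width: 0.0871
```

```bash
python3 - <<'E'
from h import *
import pickle
c=r.camera("wrist");cv2.imwrite("pics/wrist1.png",np.array(c["pixels"]));pickle.dump(c,open("wrist1.pkl","wb"))
print(np.round(r.read_state()["joint_positions"],3),r.read_state()["ee_pos"])
print(proj(c,[.541,.194,.186]))
E
```

```text
[-0.548  0.305  0.277  1.303 -0.083  1.545  0.852] [0.603532   0.16445949 0.32328337]
(np.float64(320.9901693534227), np.float64(124.39257457310413))
```

View pics/wrist1.png

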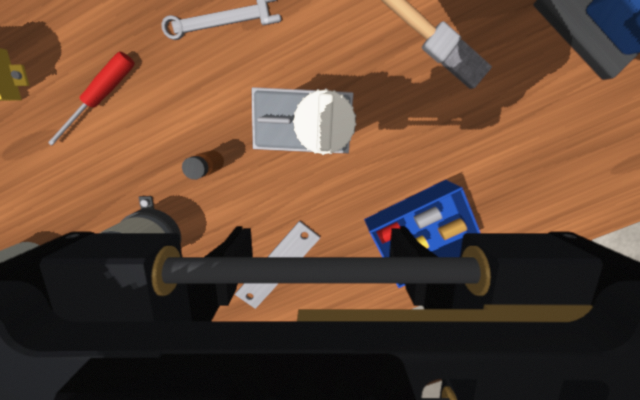

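The wrist view shows the grey tin with its cap centred near (324,122). The bar runs almost vertically in the image, so it lies along tool x. I'll refine the position from this view.

```bash
python3 - <<'E'
from h import *
import pickle
c=pickle.load(open("wrist1.pkl","rb"));im=np.array(c["pixels"]);hsv=cv2.cvtColor(im,cv2.COLOR_BGR2HSV)
cv2.imwrite("pics/w1c.png",cv2.resize(im[80:165,280:370],None,fx=6,fy=6,interpolation=2))
m=((hsv[...,2]>165)&(hsv[...,1]<50)).astype(np.uint8);k=np.zeros_like(m);k[85:160,290:358]=m[85:160,290:358]
q,lab,st,ce=cv2.connectedComponentsWithStats(k);i=1+np.argmax(st[1:,4])
p=np.argwhere(lab==i)[:,::-1].astype(np.float32);(x,y),R=cv2.minEnclosingCircle(p);print(st[i],x,y,R,onz(c,x,y,.186),np.linalg.norm(onz(c,x+R,y,.186)-onz(c,x,y,.186)))
h=cv2.convexHull(p.astype(np.int32));print(cv2.fitEllipse(h))
E
```

```text
[ 290   89   44   65 1776] 310.0 121.5 37.312965393066406 [0.53361309 0.18503818 0.186     ] 0.0382125668788449
((309.4700622558594, 120.94091796875), (68.27618408203125, 73.84520721435547), 148.63771057128906)
```

View pics/w1c.png

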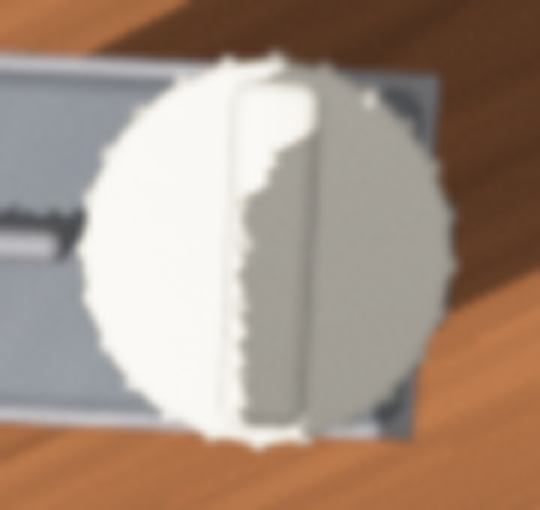

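```bash
python3 - <<'E'
from h import *
import pickle
c=pickle.load(open("wrist1.pkl","rb"))
f=lambda x,y,z:onz(c,280+(x-2.5)/6,80+(y-2.5)/6,z)
C=f(269,249,.184);print(C,np.linalg.norm(f(83,249,.184)-f(455,249,.184)))
a=f(278,85,.21);b=f(271,422,.21);print(a,b,(a+b)/2,np.linalg.norm(a-b),np.degrees(np.arctan2(*(b-a)[[1,0]])))
for e in ((238,90,240,420),(319,100,304,425)):
  a=f(*e[:2],.21);b=f(*e[2:],.21);print(np.degrees(np.arctan2(*(b-a)[[1,0]])))
E
```

```text
[0.53955639 0.19858704 0.184     ] 0.06389291604768223
[0.51799471 0.20978529 0.21      ] [0.56376258 0.18725575 0.21      ] [0.54087864 0.19852052 0.21      ] 0.05101252619352604 -26.20902797477418
-24.94698513547442
-27.36629916318189
```

Emit:
step_arm(
  increments=[
    [[0.036,0.002,0],[0,0,0.015]],
    [[0.072,0.003,0.01],[0,0,0.015]],
    [[0.072,0.003,0.05],[0,0,0.015]],
    [[0.072,0.003,0.08],[0,0,0.015]],
    [[0.072,0.003,0.08],[0,0,0.015]],
  ],
  hand=-0.2,
)

```text
time: 2.1
ee_pos: [0.5366, 0.1985, 0.2398]
eef_rot: [0.223, 0.975, -0.001, -0.003]
ft_force: [0.2, -0.4, 0.1]
width: 0.0561
```

```bash
python3 - <<'E'
from h import *
c=r.camera("wrist");cv2.imwrite("pics/wrist2.png",np.array(c["pixels"]))
c=r.camera("scene");cv2.imwrite("pics/scene2.png",np.array(c["pixels"])[60:260,280:540].repeat(3,0).repeat(3,1))
print(r.read_state()["ee_pos"])
E
```

```text
[0.53914298 0.19863828 0.24429687]
```

View pics/wrist2.png

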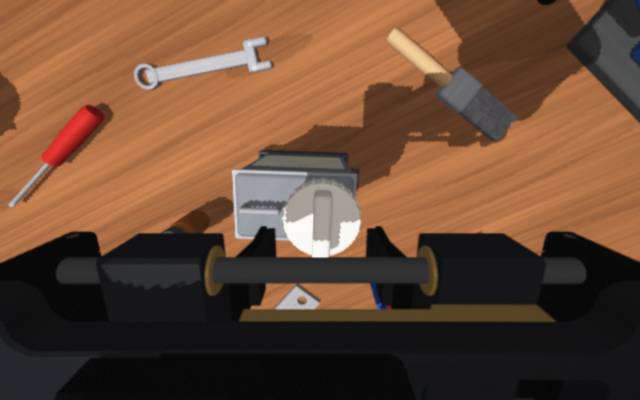

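View pics/scene2.png

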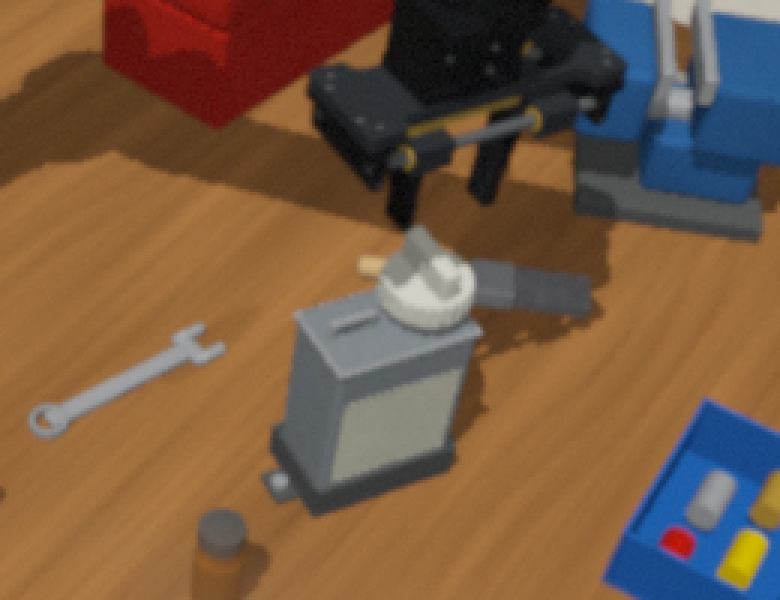

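The bar (wrist column 322) sits midway between the fingers (columns 262 and 380). I'll descend onto it and close.

Emit:
step_arm(
  increments=[
    [[0,0,0.02],[0,0,0]],
    [[0,0,0.04],[0,0,0]],
    [[0,0,0.054],[0,0,0]],
    [[0,0,0.054],[0,0,0]],
    [[0,0,0.054],[0,0,0]],
  ],
)

```text
time: 2.7
ee_pos: [0.5397, 0.199, 0.1916]
eef_rot: [0.224, 0.975, 0.001, 0.0]
ft_force: [0.4, -0.3, 0.2]
width: 0.0521
```

Emit:
step_arm(
  increments=[
    [[0,0,0],[0,0,0]],
    [[0,0,0],[0,0,0]],
    [[0,0,0],[0,0,0]],
    [[0,0,0],[0,0,0]],
    [[0,0,0],[0,0,0]],
  ],
  hand=1,
  grip_force=45,
)

```text
time: 3.2
ee_pos: [0.5397, 0.1989, 0.1917]
eef_rot: [0.224, 0.975, 0.001, 0.0]
ft_force: [0.7, 0.2, -0.2]
width: 0.0201
```

Emit:
step_arm(
  increments=[
    [[0,0,0],[0,0,0]],
    [[0,0,0],[0,0,0]],
    [[0,0,0],[0,0,0]],
  ],
)

```text
time: 3.5
ee_pos: [0.5393, 0.1981, 0.1916]
eef_rot: [0.224, 0.975, 0.0, -0.0]
ft_force: [-3.7, -3.7, 2.7]
width: 0.0134
```

Emit:
step_arm(
  increments=[
    [[0,0,0.003],[0,0,0]],
    [[0,0,0.006],[0,0,0]],
    [[0,0,0.008],[0,0,0]],
    [[0,0,0.009],[0,0,0]],
    [[0,0,0.009],[0,0,0]],
  ],
  grip_force=55,
)

```text
time: 4.0
ee_pos: [0.5394, 0.198, 0.1844]
eef_rot: [0.224, 0.975, 0.001, 0.0]
ft_force: [-7.1, -4.0, 15.8]
width: 0.0138
```

Emit:
step_arm(
  increments=[
    [[0,-0.0005,0.004],[0,0,0]],
    [[0,-0.0005,0.004],[0,0,0]],
    [[0,-0.0005,0.004],[0,0,0]],
  ],
)

```text
time: 4.3
ee_pos: [0.5394, 0.198, 0.1827]
eef_rot: [0.224, 0.975, 0.001, 0.001]
ft_force: [-8.8, -2.9, 19.8]
width: 0.0133
```

Down 8.9 mm at 20 N, which is fully pressed. Now I'll turn it anticlockwise, a negative turn about tool z, while holding it down.

Emit:
step_arm(
  increments=[
    [[0,0,0.0035],[0,0,-0.06]],
    [[0,0,0.0035],[0,0,-0.14]],
    [[0,0,0.0035],[0,0,-0.22]],
    [[0,0,0.0035],[0,0,-0.3]],
    [[0,0,0.0035],[0,0,-0.38]],
  ],
)

```text
time: 4.8
ee_pos: [0.5393, 0.1973, 0.1824]
eef_rot: [0.035, 0.999, 0.002, 0.001]
ft_force: [-14.1, -8.0, 28.5]
width: 0.0134
```

Emit:
step_arm(
  increments=[
    [[0.0008,-0.0005,0.003],[0,0,-0.08]],
    [[0.0008,-0.0005,0.003],[0,0,-0.16]],
    [[0.0008,-0.0005,0.003],[0,0,-0.24]],
    [[0.0008,-0.0005,0.003],[0,0,-0.32]],
    [[0.0008,-0.0005,0.003],[0,0,-0.4]],
  ],
)

```text
time: 5.3
ee_pos: [0.5392, 0.1963, 0.1825]
eef_rot: [-0.165, 0.986, 0.001, 0.003]
ft_force: [-9.6, -7.2, 23.4]
width: 0.0138
```

Emit:
step_arm(
  increments=[
    [[0,-0.0005,0.003],[0,0,-0.08]],
    [[0,-0.0005,0.003],[0,0,-0.16]],
    [[0,-0.0005,0.003],[0,0,-0.24]],
    [[0,-0.0005,0.003],[0,0,-0.32]],
    [[0,-0.0005,0.003],[0,0,-0.4]],
  ],
)

```text
time: 5.8
ee_pos: [0.5396, 0.1954, 0.1825]
eef_rot: [-0.359, 0.933, 0.001, 0.004]
ft_force: [-11.3, -6.4, 24.4]
width: 0.0135
```

```bash
python3 - <<'E'
from h import *
s=r.read_state();print({k:np.round(v,3) for k,v in s.items()})
E
```

```text
{'time': np.float64(5.8), 'joint_positions': array([-0.512,  0.237,  0.1  ,  1.668, -0.027,  1.23 ,  1.9  ]), 'joint_vel': array([ 0.076,  0.001, -0.085, -0.004,  0.024,  0.002,  0.777]), 'joint_torque': array([ -2.179, -41.344,   0.281, -32.903,  -0.449,  -4.428,  -1.5  ]), 'ee_pos': array([0.54 , 0.195, 0.182]), 'eef_rot': array([-0.359,  0.933,  0.001,  0.004]), 'ft_force': array([-11.281,  -6.402,  24.351]), 'torque': array([-1.462,  2.692, -0.13 ]), 'width': np.float64(0.014)}
```

Turned about 1.19 rad, and the moment of 0.13 N m matches pure friction. Next I go on gently to the stop.

Emit:
step_arm(
  increments=[
    [[0,0,0.003],[0,0,-0.05]],
    [[0,0,0.003],[0,0,-0.1]],
    [[0,0,0.003],[0,0,-0.14]],
    [[0,0,0.003],[0,0,-0.16]],
    [[0,0,0.003],[0,0,-0.16]],
  ],
)

```text
time: 6.3
ee_pos: [0.5398, 0.1952, 0.1824]
eef_rot: [-0.432, 0.902, 0.001, 0.004]
ft_force: [-10.6, -4.0, 24.4]
width: 0.0139
```

```bash
python3 - <<'E'
from h import *
s=r.read_state();print({k:np.round(v,3) for k,v in s.items()})
E
```

```text
{'time': np.float64(6.3), 'joint_positions': array([-0.496,  0.237,  0.083,  1.669, -0.023,  1.228,  2.056]), 'joint_vel': array([-0.003,  0.001,  0.001,  0.   , -0.003,  0.001, -0.019]), 'joint_torque': array([ -1.432, -41.46 ,  -0.123, -33.   ,   0.431,  -4.455,   1.307]), 'ee_pos': array([0.54 , 0.195, 0.182]), 'eef_rot': array([-0.432,  0.902,  0.001,  0.004]), 'ft_force': array([-10.637,  -3.985,  24.428]), 'torque': array([-1.099,  2.896, -0.924]), 'width': np.float64(0.014)}
```

The stop is felt: moment 0.92 N m at about 1.3 rad. Now I let it rise with the spring and open the gripper.

Emit:
step_arm(
  increments=[
    [[0,0,0],[0,0,0]],
    [[0,0,-0.003],[0,0,0]],
    [[0,0,-0.006],[0,0,0]],
    [[0,0,-0.007],[0,0,0]],
    [[0,0,-0.007],[0,0,0]],
  ],
)

```text
time: 6.8
ee_pos: [0.5396, 0.195, 0.1901]
eef_rot: [-0.431, 0.902, 0.001, 0.004]
ft_force: [-4.2, -1.2, 5.7]
width: 0.0139
```

Emit:
step_arm(
  increments=[
    [[0,0,0],[0,0,0]],
    [[0,0,0],[0,0,0]],
    [[0,0,0],[0,0,0]],
    [[0,0,0],[0,0,0]],
    [[0,0,0],[0,0,0]],
  ],
  hand=-0.4,
)

```text
time: 7.3
ee_pos: [0.5395, 0.1951, 0.1899]
eef_rot: [-0.432, 0.902, 0.001, 0.004]
ft_force: [-0.1, 0.4, -0.1]
width: 0.0458
```

Emit:
step_arm(
  increments=[
    [[0,0,-0.02],[0,0,0]],
    [[0,0,-0.06],[0,0,0]],
    [[0,0,-0.1],[0,0,0]],
    [[-0.04,0,-0.13],[0,0,0]],
    [[-0.07,0,-0.13],[0,0,0]],
  ],
)

```text
time: 7.8
ee_pos: [0.5845, 0.2503, 0.3261]
eef_rot: [-0.431, 0.902, 0.002, 0.008]
ft_force: [0.3, 0.7, 0.0]
width: 0.0606
```

Emit:
step_arm(
  increments=[
    [[-0.01,0,0],[0,0,0]],
    [[-0.01,0,0],[0,0,0]],
    [[-0.01,0,0],[0,0,0]],
  ],
)

```text
time: 8.1
ee_pos: [0.5907, 0.2575, 0.3259]
eef_rot: [-0.431, 0.902, 0.001, 0.008]
ft_force: [-0.2, -0.7, -0.5]
width: 0.0608
```

```bash
python3 - <<'E'
from h import *
import pickle
o=np.zeros((600,800,3),np.uint8)
c=r.camera("wrist");pickle.dump(c,open("wrist3.pkl","wb"));im=np.array(c["pixels"])
u,v=map(int,proj(c,[.54,.196,.186]));print(u,v,r.read_state()["ee_pos"])
u0,v0=max(u-65,0),max(v-65,0);A=cv2.resize(im[v0:v0+130,u0:u0+130],(400,400),interpolation=2);o[:400,:400]=A;print(u0,v0)
s=np.array(r.camera("scene")["pixels"]);cv2.imwrite("pics/scene3.png",s)
s0=cv2.imread("pics/scene0.png");
o[:400,400:]=cv2.resize(s[120:240,360:480],(400,400),interpolation=2)
cv2.imwrite("pics/chk.png",o[:400])
E
```

```text
321 111 [0.59056481 0.25722043 0.32608327]
256 46
```

View pics/chk.png

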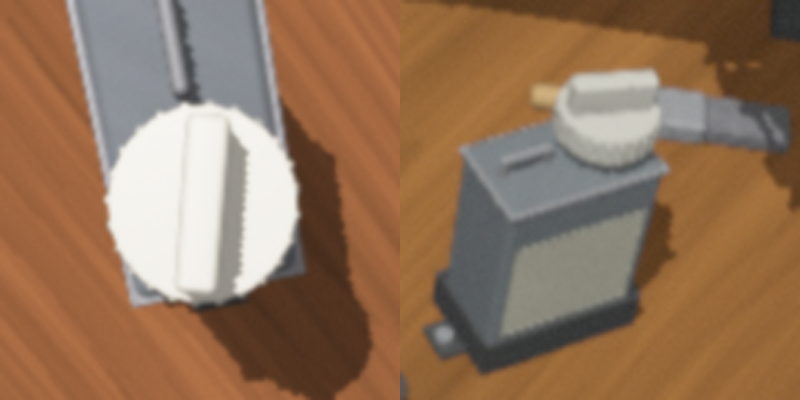

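View pics/scene3.png

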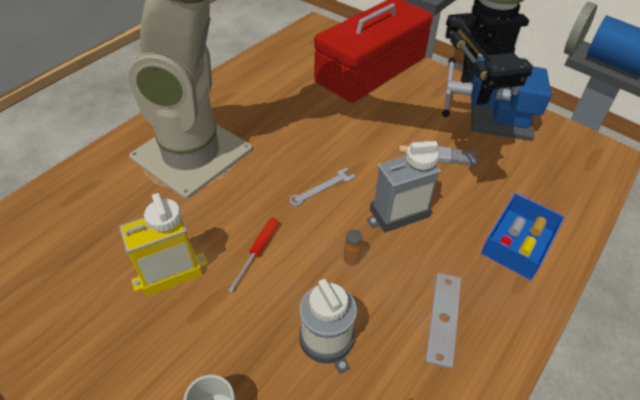

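The wrist crop shows the bar now from about (208,112) to (195,292), and the scene view shows the cap turned. I'll work out the turn and whether the cap is up.

```bash
python3 - <<'E'
from h import *
import pickle
c=pickle.load(open("wrist3.pkl","rb"));S=pickle.load(open("scene0.pkl","rb"))
g=lambda x,y:(256+x*130/400-.3,46+y*130/400-.3)
a=onz(c,*g(208,112),.21);b=onz(c,*g(196,292),.21)
d=np.degrees(np.arctan2(*(b-a)[[1,0]]))%180;print("bar",d,"turn rad",np.radians((d+26.3)%180))
im=cv2.imread("pics/scene3.png");i0=cv2.imread("pics/scene0.png")
for n,i in(("before",i0),("after",im)):
    hsv=cv2.cvtColor(i,cv2.COLOR_BGR2HSV);m=(hsv[...,1]<40)&(hsv[...,2]>135);m=m.astype(np.uint8);k=np.zeros_like(m);k[130:180,400:445]=m[130:180,400:445]
    q,l,st,ce=cv2.connectedComponentsWithStats(k);j=1+np.argmax(st[1:,4]);print(n,st[j])
    # lowest rim row near columns 412..432
    print([int(np.max(np.nonzero(l[:,x]==j)[0])) for x in range(412,436,4)])
for z in(.186,.177):print(z,proj(S,[.54,.196,z]))
E
```

```text
bar 47.111140642788435 turn rad 1.2812661118612847
before [405 136  40  33 819]
[165, 167, 168, 168, 167, 165]
after [405 141  40  28 825]
[165, 167, 168, 168, 167, 165]
0.186 (np.float64(421.9568577128432), np.float64(150.991206202296))
0.177 (np.float64(421.2319719019787), np.float64(154.1872660771332))
```

```bash
python3 - <<'E'
from h import *
a=cv2.imread("pics/scene0.png").astype(int);b=cv2.imread("pics/scene3.png").astype(int)
print("round diff",abs(a-b)[275:370,295:360].mean(),"yellow",abs(a-b)[190:295,115:210].mean(),np.round(r.read_state()["ft_force"],1))
r.close_job()
E
```

```text
round diff 4.233414304993253 yellow 4.003508771929824 [ 0.2 -0.4  0.4]
the job is handed in; nothing more can be done
```

I opened the grey rectangular tin and handed the job in at about 8 s. I gripped the cap's bar, pushed it down about 9 mm (20–28 N) and held it down while turning it anticlockwise to the stop. Then I eased it up, opened the gripper and backed away.

**Last checks:**
- **Turn:** the images put it at 1.28 rad, and the tool itself turned about 1.34 rad. The stop showed as the moment rising from 0.13 to 0.92 N m.
- **Cap height:** in the scene view the rim is at the same pixel rows as before the job; a cap still caught down would sit about 3 pixels lower. So it has sprung back up.
- **Round tin:** its picture changed only as much as the untouched yellow tin's did (mean difference 4.2 against 4.0), so its cap is still shut.
- **Contact:** the gripper is clear and the wrist force is near zero.

No check failed. The only disagreement is the 0.06 rad between the two turn figures, which I put down to slack in the grip.

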